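Shut the photometer and start a blanked reading

TASK

The sample is already in the bench photometer: with closed fingers, push its open lid fully shut, then press the blue key (blank) all the way in, and then the green key (read) all the way in. Each key stays in once pressed. Leave the red key alone, do not lift the lid further open, and leave the vial, the reagent bottle and the tube rack standing where they are.

Things in the scene. Friction and masses are not known exactly. Their poses are not given: they have to be found in the camera images.
- photometer: white bench photometer with a blue band on its front, fixed to the bench, 250 mm (its x) by 270 mm (its y), flat deck 75 mm above the bench. Origin: centre of its underside; its x points from the front (keys) to the back (lid hinge), z up. The three keys stand in a row on a grey panel, 82 mm in front of the origin, at 48 mm spacing along its y; which colour is where changes. A dark display strip (flat) lies between the keys and the lid.
- lid_hinge (a point): middle of the lid's hinge line, fixed on the photometer 96 mm behind its origin and 76 mm above the bench; the hinge line runs along the photometer's y; axes as the photometer's.
- lid_edge (a point): middle of the lid's free edge on its upper (outer) face; moves with the lid. The lid is a flat white plate with a dark window, 100 mm from hinge to free edge, 130 mm wide, 12 mm thick; shut, it lies flat with its upper face 88 mm above the bench and its free edge towards the keys.
- lid (a joint): opening angle of the lid in rad: 0 = flat shut, grows as the free edge rises. It starts 0.5 to 0.8 open; a stiff hinge (friction about 0.14 N m, no spring) holds it where it is left. Pushing down on its upper face shuts it.
- key_blue (a joint): blank key: round blue key cap, 26 mm in diameter, slides straight down 7 mm; joint value 0 = fully out, 0.007 m = fully in. Moves against steady friction of about 4 N and stays wherever it is left (no spring back).
- key_blue_top (a point): centre of the top face of the blue key cap; 12 mm above the deck (87 mm above the bench) while out, 5 mm above the deck when fully in; moves with the cap. z up.
- key_green (a joint): read key: round green key cap, 26 mm in diameter, slides straight down 7 mm; joint value 0 = fully out, 0.007 m = fully in. Moves against steady friction of about 4 N and stays wherever it is left (no spring back).
- key_green_top (a point): centre of the top face of the green key cap; 12 mm above the deck (87 mm above the bench) while out, 5 mm above the deck when fully in; moves with the cap. z up.
- key_red (a joint): stop key, not to be pressed: round red key cap, 26 mm in diameter, slides straight down 7 mm; joint value 0 = fully out, 0.007 m = fully in. Moves against steady friction of about 4 N and stays wherever it is left (no spring back).
- key_red_top (a point): centre of the top face of the red key cap; 12 mm above the deck (87 mm above the bench) while out, 5 mm above the deck when fully in; moves with the cap. z up.
- vial: small white capped sample vial, 26 mm in diameter, 50 mm tall, loose, standing on the photometer's deck on the +y side, about 113 mm from the deck's middle line and 50 to 95 mm in front of the photometer's origin, beyond the end of the key row. Origin: centre of its underside.
- reagent: clear plastic reagent bottle with a blue cap, 52 mm in diameter, 125 mm tall, loose, on the bench on the photometer's +y side. Origin: centre of its underside.
- tube_rack: white tube rack, 70 by 130 mm (its x, y), 32 mm tall, with three blue-capped tubes to 61 mm high, loose, on the bench on the photometer's -y side. Origin: centre of its underside.

How it is judged:
By the outcome, as a careful person would: the job done as asked, in the order asked, and still so for the second after the job is handed in, with the robot touching nothing.
It also fails if it takes over 45 s, if anything falls off the work surface, if the arm or the gripper's body presses on something with over 40 N, if the wrist force passes 120 N, or if a joint passes its speed limit or range.

ROBOT

A 7-joint arm with a two-finger parallel gripper is mounted at the origin on the work surface. World frame = base frame: x ahead of the robot, y to its left, z up, the work surface at z = 0. Lengths are in m, angles in rad, forces in N, time in s.
With the tool pointing down it reaches from about 0.35 to 0.9 m from the base axis. Payload 8.1 kg.
Tool frame: the origin (TCP) lies on the centre line of the jaws, within the pads' length; the fingertips stand 19 mm ahead of it and the grasp point (between the pads) is the TCP; z points along the fingers, x is the direction in which the jaws open and shut, and the axes are right-handed (so a half turn about z gives the same grasp; the last joint's range is limited). The gripper opens to 92 mm and grips with 3 to 60 N. Pads are 19 mm wide; open, the fingers measure 130 mm over their backs; the gripper's body (75 mm by 190 mm) begins 47 mm behind the grasp point.
Start: joints at [1.001, 0.434, 0.025, 1.573, -0.012, 1.134, -0.075], TCP at [0.281, -0.558, 0.246] pointing down, gripper open.
Joint ranges: [-2.62, 2.62], [-0.44, 2.09], [-1.27, 1.32], [0.08, 2.57], [-1.32, 4.46], [0.12, 2], [-2.74, 2.74]. Speed limits (rad/s): [2.22, 2.22, 3.01, 3.01, 3.14, 3.14, 3.14].

INTERFACE

Orientations are given as a unit quaternion [w, x, y, z].
In Python, from bench import get_state, get_image, camera_model, bot gives the robot as it stands.
- The arm moves only by the shell command python3 -m jog 'ROWS' [OPENING] [FORCE]. ROWS is JSON, a list that holds one entry, the list of rows, each a list of 4 numbers: the shift along the tool's x, y, z in m, then the turn about the tool's z in rad. A call has 1 to 10 rows; each row shifts and turns the commanded pose from where the row before left it, along the tool's axes as they then stand; what a row does not reach is not made up. A row lasts 1/8 s, in which the tool goes at most 62.5 mm and 10.7 degrees, less where a joint would pass 70% of its speed; a pose out of reach is approached as far as the arm can. A call is refused whole if a number of a shift passes 0.0625 or a number of a turn 0.188, either way. A call with a gripper value outside its range is refused whole. OPENING is the opening in per cent of the stroke, from 0 (shut) to 100 (fully open), set as the call begins (- or left out, the last holds). The fingers move at their own pace and stop on an object; FORCE is the grip in N (left out, the last holds). Time passes only in rows, so rows that do not move let the fingers close. It gives the time, the measured TCP pose, the force and the opening at its end, in the units of the state.
- get_state(): the state, without advancing time (a new reading comes with each control period).
- get_image(name): name is "side" or "top" or "wrist"; returns (picture, depth): 400x640x3 uint8, blue, green, red; 400x640 float32, m along the optical axis (not along the pixel's ray), 0 where there is no reading.
- camera_model(name): a dict with "vertical_fov" (degrees; the focal length in pixels is half the picture's height over the tangent of half this angle, whatever the lens; pixels are square), "cx", "cy" (the principal point, pixels), "k1" (the pictures are not rectified: a ray, as slopes to the right and down, at radius r is drawn at 1 + k1 r^2 times it, then the intrinsics apply), "world_from_camera" (4x4, takes a point from camera to world coordinates). Camera axes: x right, y down, z forward; pixel columns grow to the right and rows downward; lengths in m; the calibration is good to about 2 mm. A picture is of the moment at which its call begins: read the wrist's pose just before it. camera_model takes no time and is no camera call; for the wrist camera it gives the pose at the moment of the call.
- bot.sign_off(): hands the job in, once; it reports no verdict.
The state is a dict: "t": time; "q": joint angles; "joint_velocities": joint speeds; "tau": joint torques, N m; "tcp_pos": TCP position; "ee_rot": TCP orientation; "wrist_force": force on the tool from outside, world axes, zero at the start; "moment": the same for the moment, N m; "opening": finger opening in m.
Only numpy, scipy, OpenCV 4.12 (cv2) and the standard library are available. Lean on these libraries where they do the work, as an engineer would, in place of code of your own. Each camera call takes 0.05 s, during which the arm holds its last target.

## Working session

There is one attempt and no reset: what is moved stays moved. The work goes in short steps, Python scripts to look and compute and a shell command to move; the robot and the scene stay as the last step left them, time stands still between calls to the robot, and variables do not carry over. Pictures are saved under pics/ and viewed, and the job is handed in when it is done.

```bash
ls; mkdir -p pics; python3 - <<'E'
from bench import get_state,get_image,camera_model
import cv2
s=get_state();print(s)
for n in("side","top","wrist"):
    print(n,camera_model(n))
    im,d=get_image(n);cv2.imwrite(f"pics/{n}0.png",im);
E
```

```text
pics
{'t': 0.0, 'q': array([ 1.00135769,  0.43524803,  0.02497222,  1.5740913 , -0.01158282,
        1.13403966, -0.07510232]), 'joint_velocities': array([4.70603997e-04, 1.14834139e-03, 5.71813837e-04, 1.05532926e-03,
       2.21232500e-05, 8.36328227e-04, 8.41839511e-04]), 'tau': array([-1.44624348e-03, -6.67838645e+01,  9.84124951e-01, -3.14461184e+01,
       -6.06151507e-02,  4.27514885e-02,  1.15617440e-04]), 'tcp_pos': array([ 0.28101402, -0.55770774,  0.24493165]), 'ee_rot': array([-3.58526026e-04,  8.51471441e-01, -5.24400336e-01, -7.38384260e-04]), 'wrist_force': array([-0.34941633, -0.19131398,  0.00888479]), 'moment': array([-0.02912315,  0.02205111, -0.00666268]), 'opening': 0.09164622102898848}
side {'vertical_fov': 51.40337911822543, 'cx': 316.97448980768644, 'cy': 199.9496748814753, 'k1': 0.037963166411997394, 'world_from_camera': array([[ 0.98677958, -0.10630552,  0.12233234,  0.45477299],
       [-0.16131886, -0.71676369,  0.67839961, -0.61274528],
       [ 0.01556576, -0.6891654 , -0.72443686,  0.83898129],
       [ 0.        ,  0.        ,  0.        ,  1.        ]])}
top {'vertical_fov': 48.29537107713578, 'cx': 312.69654274638674, 'cy': 190.98506396078264, 'k1': 0.014490154513764337, 'world_from_camera': array([[ 0.15977296, -0.96167907,  0.22281375,  0.38493242],
       [-0.98713998, -0.15684148,  0.03090969,  0.05822689],
       [ 0.00522124, -0.22488689, -0.97437089,  1.02997814],
       [ 0.        ,  0.        ,  0.        ,  1.        ]])}
wrist {'vertical_fov': 61.2830856030447, 'cx': 318.00392482558175, 'cy': 199.43607536825894, 'k1': 0.01465300123626411, 'world_from_camera': array([[ 0.449791  , -0.85480512, -0.25883637,  0.35056803],
       [-0.89313282, -0.43092437, -0.12891062, -0.52243139],
       [-0.00134544,  0.28915809, -0.95728041,  0.38498397],
       [ 0.        ,  0.        ,  0.        ,  1.        ]])}
```

View pics/side0.png

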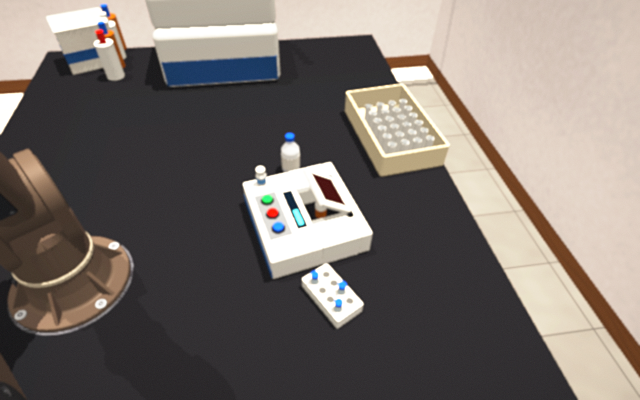

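View pics/top0.png

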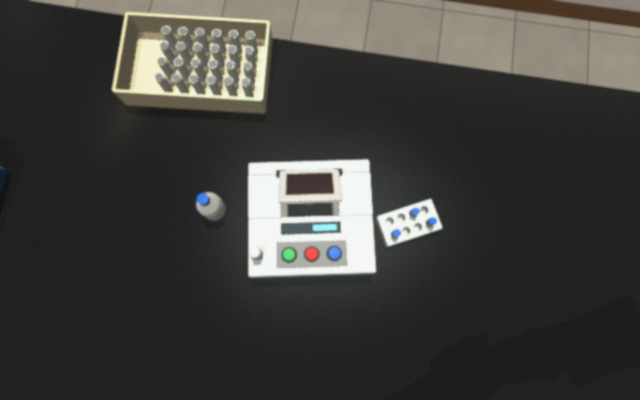

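Side view: the green, red and blue keys are at about (267,200), (272,213) and (278,228), and the lid is open around (328,192). Top view: the keys are at (289,254), (312,254) and (335,254), the vial at (257,253), and the lid's free edge near (310,201). Next I'll measure these.

```bash
cat > h.py <<'E'
import numpy as np,cv2
from bench import get_state,get_image,camera_model
def ray(n,u,v,m=None):
    m=m or camera_model(n); f=200/np.tan(np.radians(m["vertical_fov"]/2))
    K=np.array([[f,0,m["cx"]],[0,f,m["cy"]],[0,0,1]])
    x=cv2.undistortPoints(np.array([[[u,v]]],float),K,np.array([m["k1"],0,0,0,0]))[0,0]
    T=m["world_from_camera"]; return T[:3,3],T[:3,:3]@np.array([x[0],x[1],1])
def onz(n,u,v,z,m=None):
    o,d=ray(n,u,v,m); return o+d*(z-o[2])/d[2]
def atd(n,u,v,dep,m=None):
    o,d=ray(n,u,v,m); return o+d*dep
def tri(a,b):
    (o1,d1),(o2,d2)=a,b
    A=np.stack([d1,-d2],1); t=np.linalg.lstsq(A,o2-o1,rcond=None)[0]
    p,q=o1+d1*t[0],o2+d2*t[1]; return (p+q)/2,np.linalg.norm(p-q)
def keys(n,im,roi):
    hsv=cv2.cvtColor(im,cv2.COLOR_BGR2HSV); x0,y0,x1,y1=roi; out={}
    for c,(lo,hi) in dict(red=(0,8),green=(50,80),blue=(100,118)).items():
        m=cv2.inRange(hsv,(lo,150,90),(hi,255,255)); k=np.zeros_like(m);k[y0:y1,x0:x1]=m[y0:y1,x0:x1]
        N,l,s,ce=cv2.connectedComponentsWithStats(k)
        i=1+np.argmax(s[1:,4]); out[c]=(ce[i],s[i])
    return out
E
python3 - <<'E'
from h import *
np.set_printoptions(precision=4,suppress=True)
P={}
for n,roi in(("side",(258,190,290,240)),("top",(278,240,346,268))):
    im,d=get_image(n)
    for c,(p,s) in keys(n,im,roi).items():
        print(n,c,p,s, onz(n,*p,.085), atd(n,*p,d[int(p[1]),int(p[0])])); P[n,c]=p
    cv2.imwrite(f"pics/{n}z.png",cv2.resize(im[140:290,230:390],None,fx=5,fy=5,interpolation=cv2.INTER_CUBIC)[:600,:800])
for c in("red","green","blue"): print(c,tri(ray("side",*P["side",c]),ray("top",*P["top",c])))
E
```

```text
side red [272.0595 212.9286] [267 209  11   9  84] [0.4673 0.0664 0.085 ] [0.4673 0.0664 0.0851]
side green [266.6094 199.4688] [262 196  10   8  64] [0.4578 0.1134 0.085 ] [0.4578 0.1117 0.0868]
side blue [277.9136 227.1358] [273 223  11   9  81] [0.4769 0.0197 0.085 ] [0.4769 0.018  0.087 ]
top red [311.3621 253.5   ] [306 248  12  12 116] [0.4672 0.0694 0.085 ] [0.4671 0.0694 0.0866]
top green [285. 257.] [285 257   1   1   1] [0.4512 0.1229 0.085 ] [0.4512 0.1229 0.0844]
top blue [333.9899 252.8182] [329 248  11  11  99] [0.4763 0.0226 0.085 ] [0.4761 0.0226 0.0865]
red (array([0.4674, 0.0694, 0.0817]), np.float64(0.00018865565106103367))
green (array([0.4549, 0.1239, 0.0737]), np.float64(0.005915436882375734))
blue (array([0.4768, 0.0225, 0.0817]), np.float64(0.00043056406598406693))
```

View pics/topz.png

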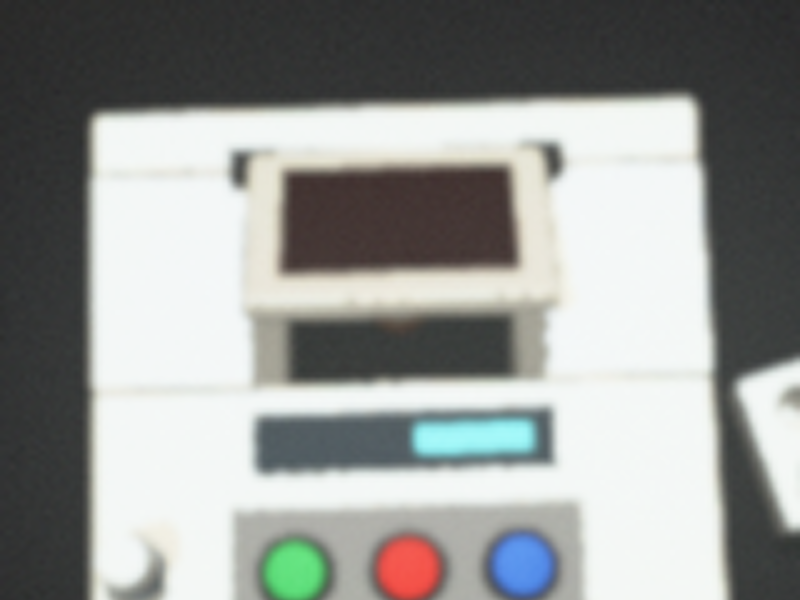

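View pics/sidez.png

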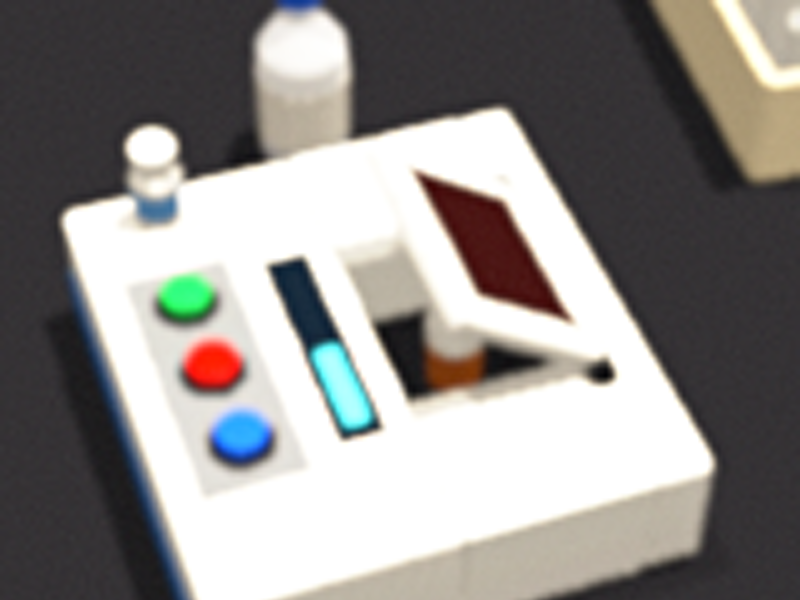

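```bash
python3 - <<'E'
from h import *
np.set_printoptions(precision=4,suppress=True)
im,d=get_image("top")
for u,v in((310,175),(310,180),(310,190),(310,195),(310,198),(310,200)): print(u,v,atd("top",u,v,d[v,u]))
red=np.array([.4672,.068]);yaw=.197
x=np.array([np.cos(yaw),np.sin(yaw)]);y=np.array([-x[1],x[0]])
print("hinge",red+.178*x,"origin",red+.082*x,"green",red+.048*y,"blue",red-.048*y)
# corners check of deck in top view
for u,v in ((248,162),(370,160),(375,273),(249,276)):
    p=onz("top",u,v,.075)[:2]-(red+.082*x); print("deck corner local",p@x,p@y)
p=onz("top",285+4,254,.085); print("green top",p)
p=onz("side",*[267,199.5],.085); print("green side",p)
target=red+.178*x-.062*x; s=get_state(); w=np.append(target,.215)-s["tcp_pos"]
q=s["ee_rot"]; from scipy.spatial.transform import Rotation as R
M=R.from_quat([*q[1:],q[0]]).as_matrix(); print(target,"tool shift",M.T@w, M)
E
```

```text
310 175 [0.6311 0.099  0.1018]
310 180 [0.6173 0.0968 0.1132]
310 190 [0.5913 0.0925 0.1327]
310 195 [0.5788 0.0905 0.1422]
310 198 [0.5721 0.0894 0.1443]
310 200 [0.5683 0.0888 0.1432]
hinge [0.6418 0.1028] origin [0.5476 0.084 ] green [0.4578 0.1151] blue [0.4766 0.0209]
deck corner local 0.12681491652180826 0.13510920934329393
deck corner local 0.1219557097070053 -0.1370285077424107
deck corner local -0.12641631323096594 -0.13126191141519367
deck corner local -0.12298695942349139 0.13394053119507987
green top [0.4587 0.1157 0.085 ]
green side [0.4588 0.1132 0.085 ]
[0.581  0.0907] tool shift [-0.4444 -0.5596  0.0306] [[ 0.45   -0.893  -0.0003]
 [-0.893  -0.45    0.0004]
 [-0.0005  0.0001 -1.    ]]
```

```bash
python3 -m jog '[[[-0.032,-0.04,0,0],[-0.032,-0.04,0,0],[-0.032,-0.04,0,0],[-0.032,-0.04,0,0],[-0.032,-0.04,0,0],[-0.032,-0.04,0,0],[-0.032,-0.04,0,0],[-0.032,-0.04,0,0]]]' 0 20
```

```text
t: 1.3
tcp_pos: [0.4523, -0.184, 0.2459]
ee_rot: [-0.0, 0.851, -0.524, 0.0]
wrist_force: [1.2, -0.4, 0.5]
opening: 0.0163
```

```bash
python3 -m jog '[[[-0.032,-0.04,0,0],[-0.032,-0.04,0,0],[-0.032,-0.04,0,0],[-0.032,-0.04,0,0],[-0.032,-0.04,0,0],[-0.028,-0.04,0,0],[0,0,0,0.136],[0,0,0,0.136],[0,0,0,0],[0,0,0,0]]]' 0 20
python3 - <<'E'
from h import *
from scipy.spatial.transform import Rotation as R
s=get_state();q=s["ee_rot"];M=R.from_quat([*q[1:],q[0]]).as_matrix();print(s["tcp_pos"],M.round(3),s["wrist_force"],s["opening"])
im,d=get_image("side");cv2.imwrite("pics/side1.png",im)
im,d=get_image("wrist");cv2.imwrite("pics/wrist1.png",im)
E
```

```text
t: 2.55
tcp_pos: [0.5815, 0.0902, 0.2458]
ee_rot: [0.0, 0.773, -0.634, 0.0]
wrist_force: [0.1, -0.8, 1.5]
opening: 0.0004
[0.5815345  0.09023782 0.24575669] [[ 0.196 -0.981  0.   ]
 [-0.981 -0.196 -0.   ]
 [ 0.    -0.    -1.   ]] [ 0.10362309 -0.80121422  1.54578571] 0.0003954138153111915
```

View pics/side1.png

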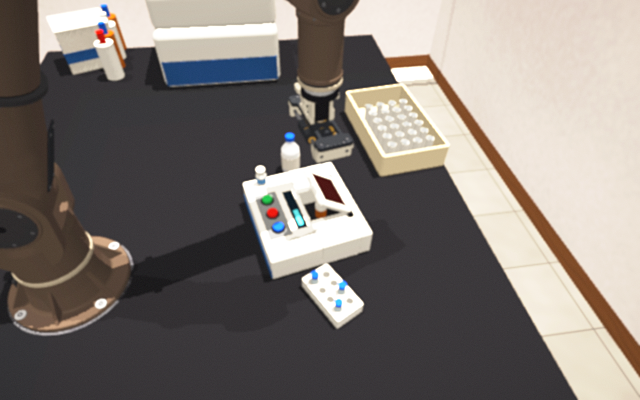

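View pics/wrist1.png

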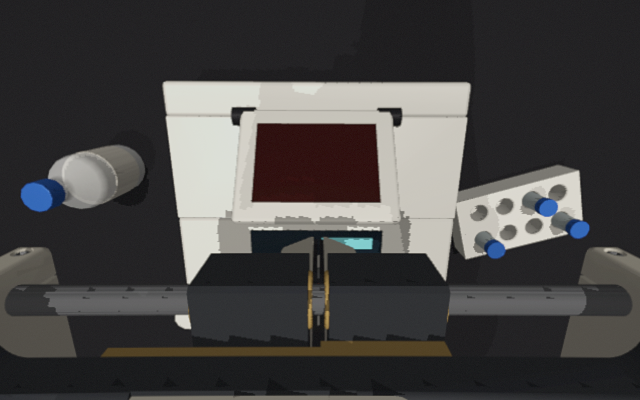

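```bash
python3 -m jog '[[[0,0,0.03,0],[0,0,0.03,0],[0,0,0.015,0],[0,0,0.006,0],[0,0,0.006,0],[0,0,0.006,0],[0,0,0.006,0],[0,0,0.006,0],[0,0,0,0]]]' 0 20
```

```text
t: 3.78
tcp_pos: [0.5813, 0.0903, 0.1402]
ee_rot: [0.0, 0.773, -0.635, -0.0]
wrist_force: [0.2, -0.1, 0.0]
opening: 0.0004
```

```bash
python3 - <<'E'
from h import *
print(get_state()["wrist_force"])
im,d=get_image("side");cv2.imwrite("pics/side2.png",cv2.resize(im[90:290,200:420],None,fx=3,fy=3))
im,d=get_image("top");cv2.imwrite("pics/top2.png",cv2.resize(im[140:290,230:390],None,fx=4,fy=4))
E
```

```text
[ 0.15684372 -0.11325682  0.00399299]
```

View pics/side2.png

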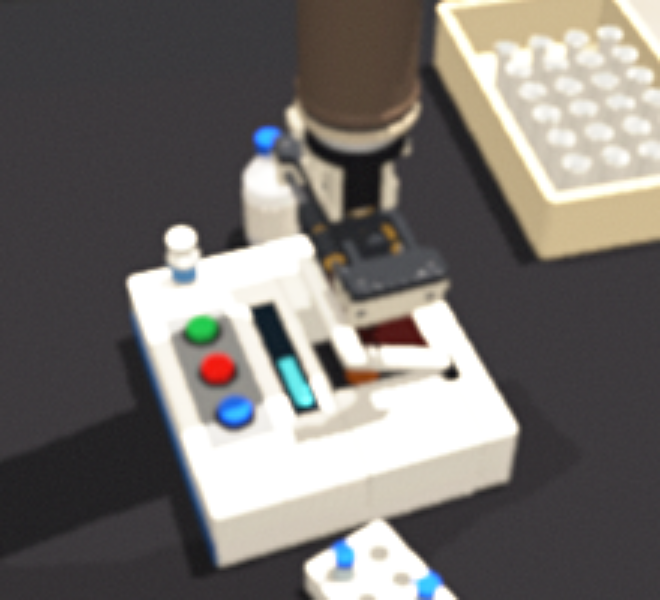

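View pics/top2.png

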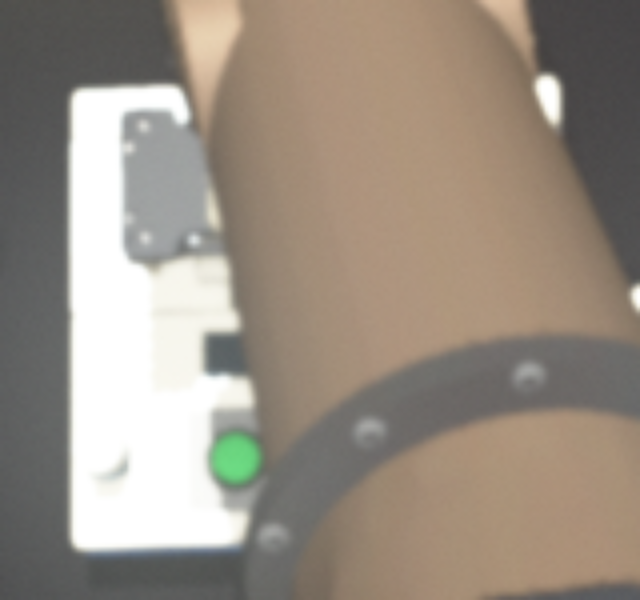

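The side view shows the lid partly lowered beneath the fingers, with its edge near (400,355) in the crop. I'll keep pressing.

```bash
python3 -m jog '[[[0,0,0.006,0],[0,0,0.006,0],[0,0,0.006,0],[0,0,0.006,0],[0,0,0.006,0],[0,0,0.002,0],[0,0,0,0]]]' 0 20; python3 -m jog '[[[0,0,0.002,0],[0,0,0,0]]]' 0 20
```

```text
t: 4.75
tcp_pos: [0.5816, 0.0903, 0.1085]
ee_rot: [0.0, 0.772, -0.635, 0.0]
wrist_force: [-0.3, 0.1, -0.1]
opening: 0.0006
t: 5.0
tcp_pos: [0.5819, 0.0904, 0.1074]
ee_rot: [-0.0, 0.772, -0.635, 0.0]
wrist_force: [-2.2, 0.6, 4.7]
opening: 0.0006
```

```bash
python3 -m jog '[[[0,0,0.003,0],[0,0,0,0]]]' 0 20;python3 -m jog '[[[0,0,0.002,0],[0,0,0,0]]]' 0 20
```

```text
t: 5.25
tcp_pos: [0.582, 0.0905, 0.1069]
ee_rot: [-0.001, 0.772, -0.635, 0.001]
wrist_force: [-11.2, -2.0, 33.1]
opening: 0.0007
t: 5.5
tcp_pos: [0.5821, 0.0905, 0.1067]
ee_rot: [-0.001, 0.772, -0.635, 0.001]
wrist_force: [-17.1, -4.6, 51.0]
opening: 0.0004
```

```bash
python3 -m jog '[[[0,0,-0.02,0],[0,0,-0.04,0],[0.012,0.029,0,0],[0.012,0.029,0,0],[0.012,0.029,0,0],[0.0116,0.029,0,0],[0,0,0,0],[0,0,0,0]]]' 0 20
python3 - <<'E'
from h import *
print(get_state()["tcp_pos"],get_state()["wrist_force"])
im,d=get_image("side");cv2.imwrite("pics/side3.png",cv2.resize(im[90:290,200:420],None,fx=3,fy=3))
m=camera_model("wrist");im,d=get_image("wrist");cv2.imwrite("pics/wrist3.png",im)
E
```

```text
t: 6.5
tcp_pos: [0.4778, 0.0215, 0.1621]
ee_rot: [-0.001, 0.772, -0.635, 0.0]
wrist_force: [0.5, -1.1, 0.5]
opening: 0.0002
[0.47779508 0.02149918 0.16209454] [ 0.53036525 -1.08809618  0.50736276]
```

View pics/side3.png

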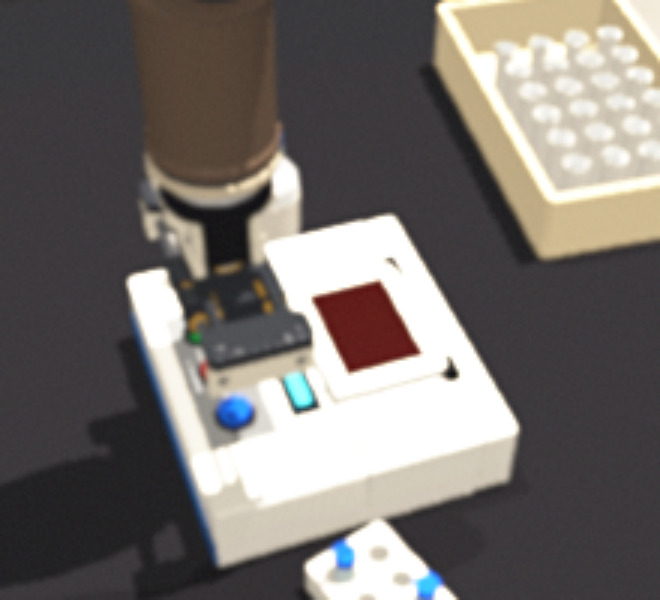

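View pics/wrist3.png

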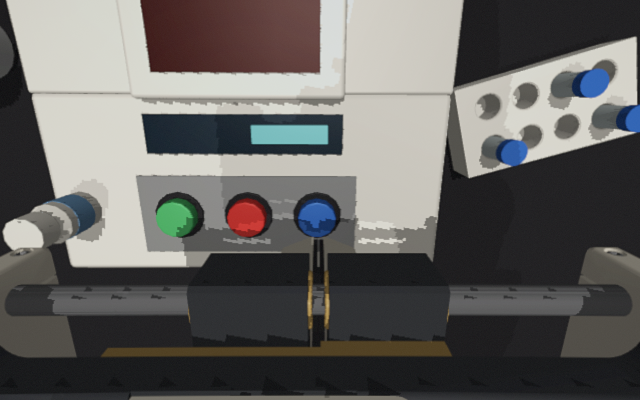

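The lid looks flat. The wrist view has the keys at about (178,216), (247,216) and (317,216), so I'll verify their positions and the lid height.

```bash
python3 - <<'E'
from h import *
np.set_printoptions(precision=4,suppress=True)
m=camera_model("wrist");im,d=get_image("wrist")
for c,(p,s) in keys("wrist",im,(140,180,355,252)).items(): print(c,p,s[2:],onz("wrist",*p,.087,m),atd("wrist",*p,d[int(p[1]),int(p[0])],m))
for u,v in((235,40),(235,85),(180,85),(300,85)): print("lid",atd("wrist",u,v,d[v,u],m))
print("deck",atd("wrist",400,130,d[130,400],m))
E
```

```text
red [246.2428 217.4549] [  39   38 1141] [0.4688 0.0698 0.087 ] [0.4698 0.0695 0.0894]
green [175.525 200.975] [19  6 40] [0.4713 0.1174 0.087 ] [0.47   0.1186 0.0838]
blue [316.4372 217.8189] [  38   38 1082] [0.4777 0.0233 0.087 ] [0.478  0.0233 0.0878]
lid [0.5758 0.09   0.0898]
lid [0.5516 0.0872 0.0893]
lid [0.5451 0.1194 0.0886]
lid [0.5591 0.0492 0.0903]
deck [ 0.5447 -0.0192  0.0772]
```

```bash
python3 -m jog '[[[0,0,0.025,0],[0,0,0.025,0],[0,0,0.004,0],[0,0,0.004,0],[0,0,0.002,0],[0,0,0.002,0],[0,0,0.001,0],[0,0,0,0]]]' 0 20; python3 -m jog '[[[0,0,0.002,0],[0,0,0,0]]]' 0 20;  python3 -m jog '[[[0,0,0.002,0],[0,0,0,0]]]' 0 20
```

```text
t: 7.65
tcp_pos: [0.4773, 0.0214, 0.0992]
ee_rot: [-0.0, 0.773, -0.635, 0.0]
wrist_force: [-4.2, 1.0, 7.3]
opening: 0.0006
t: 7.9
tcp_pos: [0.4773, 0.0214, 0.0986]
ee_rot: [-0.0, 0.773, -0.635, 0.001]
wrist_force: [-9.1, 0.7, 29.3]
opening: 0.0003
t: 8.15
tcp_pos: [0.4775, 0.0214, 0.098]
ee_rot: [-0.001, 0.773, -0.635, 0.001]
wrist_force: [-17.9, -0.6, 53.0]
opening: 0.0004
```

Blue has bottomed out: 53 N with the tip at 0.079. Lifting, then over to green.

```bash
python3 -m jog '[[[0,0,-0.02,0],[0,0,-0.04,0],[-0.032,0,0,0],[-0.032,0,0,0],[-0.032,0,0,0],[0,0,0,0],[0,0,0,0]]]' 0 20
python3 - <<'E'
from h import *
np.set_printoptions(precision=4,suppress=True)
print(get_state()["tcp_pos"],get_state()["wrist_force"])
m=camera_model("wrist");im,d=get_image("wrist");cv2.imwrite("pics/wrist4.png",im)
hsv=cv2.cvtColor(im,cv2.COLOR_BGR2HSV)
mk=cv2.inRange(hsv,(50,120,60),(85,255,255));mk[:180]=0;mk[250:]=0
N,l,s,c=cv2.connectedComponentsWithStats(mk);i=1+s[1:,4].argmax();print(s[i],c[i],onz("wrist",*c[i],.087,m))
E
```

```text
t: 9.02
tcp_pos: [0.4589, 0.1148, 0.1548]
ee_rot: [-0.0, 0.772, -0.635, 0.0]
wrist_force: [0.7, 0.3, 0.4]
opening: 0.0009
[0.4589 0.1148 0.1548] [0.7282 0.2583 0.3863]
[ 296  200   39   40 1193] [314.7879 219.5096] [0.4598 0.1175 0.087 ]
```

View pics/wrist4.png

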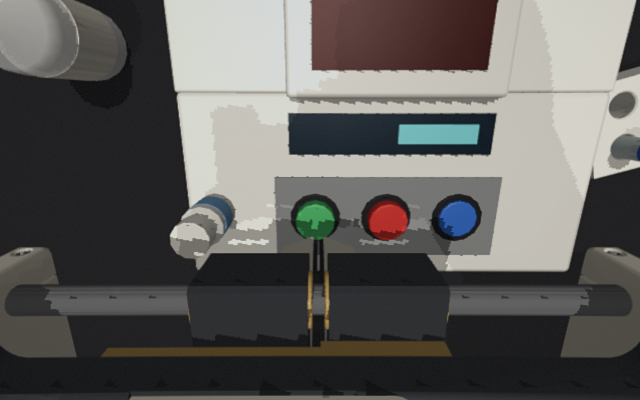

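```bash
python3 - <<'E'
from h import *
np.set_printoptions(precision=4,suppress=True)
m=camera_model("wrist");im,d=get_image("wrist");t=get_state()["tcp_pos"]
for u,v in((195,258),(195,300),(250,258),(440,300),(318,245),(318,262),(60,300),(190,238),(205,215)):
    print(u,v,d[v,u],atd("wrist",u,v,d[v,u],m)-t)
E
```

```text
195 258 0.24255672 [-0.0487  0.0808 -0.0801]
195 300 0.07826968 [0.0269 0.0348 0.0718]
250 258 0.09329559 [0.0311 0.0258 0.0553]
440 300 0.0786064 [ 0.0376 -0.0209  0.0715]
318 245 0.16397661 [ 0.0091  0.0023 -0.0106]
318 262 0.15077212 [0.0074 0.002  0.0037]
60 300 0.08517362 [0.0162 0.0694 0.0657]
190 238 0.18209107 [-0.008   0.0691 -0.0284]
205 215 0.19689251 [-0.0006  0.0674 -0.0459]
```

```bash
python3 -m jog '[[[-0.001,0,0.02,0],[0,0,0.022,0],[0,0,0.004,0],[0,0,0.004,0],[0,0,0.003,0],[0,0,0.002,0],[0,0,0.001,0],[0,0,0,0]]]' 0 20; python3 -m jog '[[[0,0,0.002,0],[0,0,0,0]]]' 0 20;  python3 -m jog '[[[0,0,0.002,0],[0,0,0,0]]]' 0 20
```

```text
t: 10.12
tcp_pos: [0.4585, 0.1161, 0.0992]
ee_rot: [-0.0, 0.772, -0.635, 0.0]
wrist_force: [-1.8, -3.7, 7.5]
opening: 0.0003
t: 10.38
tcp_pos: [0.4586, 0.1161, 0.0986]
ee_rot: [-0.0, 0.772, -0.635, 0.001]
wrist_force: [-9.5, -6.3, 30.8]
opening: 0.0006
t: 10.62
tcp_pos: [0.4587, 0.1161, 0.098]
ee_rot: [-0.0, 0.772, -0.635, 0.001]
wrist_force: [-14.4, -7.6, 54.7]
opening: 0.0003
```

Green has bottomed out. I'll lift and retreat up and towards the -y side to free the view.

```bash
python3 -m jog '[[[0,0,-0.02,0],[0,0,-0.04,0],[0,0,-0.05,0],[0,0,-0.03,0],[0.04,0,0,0],[0.05,0,0,0],[0.05,0,0,0],[0.05,0,0,0],[0.05,0,0,0],[0.05,0,0,0]]]' 0 20
python3 -m jog '[[[0.05,0,0,0],[0.05,0,0,0],[0.03,0,0,0],[0,0,0,0],[0,0,0,0]]]' 0 20
python3 - <<'E'
from h import *
np.set_printoptions(precision=4,suppress=True)
for n in("side","top"):
    m=camera_model(n);im,d=get_image(n);cv2.imwrite(f"pics/{n}5.png",cv2.resize(im[110:290,190:430],None,fx=3,fy=3))
    roi=(258,190,290,240) if n=="side" else (270,236,350,272)
    hsv=cv2.cvtColor(im,cv2.COLOR_BGR2HSV);x0,y0,x1,y1=roi
    for c,(lo,hi) in dict(red=(0,8),green=(50,85),blue=(98,122)).items():
        mk=cv2.inRange(hsv,(lo,100,60),(hi,255,255));k=np.zeros_like(mk);k[y0:y1,x0:x1]=mk[y0:y1,x0:x1]
        N,l,s,ce=cv2.connectedComponentsWithStats(k)
        if N<2: print(n,c,"none");continue
        i=1+s[1:,4].argmax(); zz=d[l==i]; vs,us=np.nonzero(l==i)
        print(n,c,ce[i],s[i][4],"z median",np.median([atd(n,u,v,d[v,u],m)[2] for u,v in zip(us,vs)]))
    if n=="top":
        for u,v in((310,200),(310,210),(285,205),(335,205),(260,200),(360,230)): print("lid/deck",u,v,atd(n,u,v,d[v,u],m))
E
```

```text
t: 11.88
tcp_pos: [0.5151, -0.1693, 0.235]
ee_rot: [-0.001, 0.773, -0.635, 0.001]
wrist_force: [1.3, 0.9, 0.1]
opening: 0.0004
t: 12.5
tcp_pos: [0.5398, -0.2944, 0.2346]
ee_rot: [-0.0, 0.773, -0.635, -0.0]
wrist_force: [0.5, 0.4, -0.0]
opening: 0.0005
side red [272.1505 212.7742] 93 z median 0.08681729533884275
side green [266.9324 200.027 ] 74 z median 0.0804469554485005
side blue [277.7143 227.8681] 91 z median 0.08063841032674202
top red [311.2411 253.3901] 141 z median 0.08669381080820826
top green [288.6098 254.3902] 123 z median 0.07977512171062728
top blue [333.9621 252.803 ] 132 z median 0.07988535376324146
lid/deck 310 200 [0.5795 0.0906 0.0889]
lid/deck 310 210 [0.558  0.0871 0.0885]
lid/deck 285 205 [0.5604 0.142  0.0871]
lid/deck 335 205 [0.5776 0.0358 0.0874]
lid/deck 260 200 [0.5644 0.1986 0.0771]
lid/deck 360 230 [ 0.5344 -0.0257  0.0761]
```

View pics/side5.png

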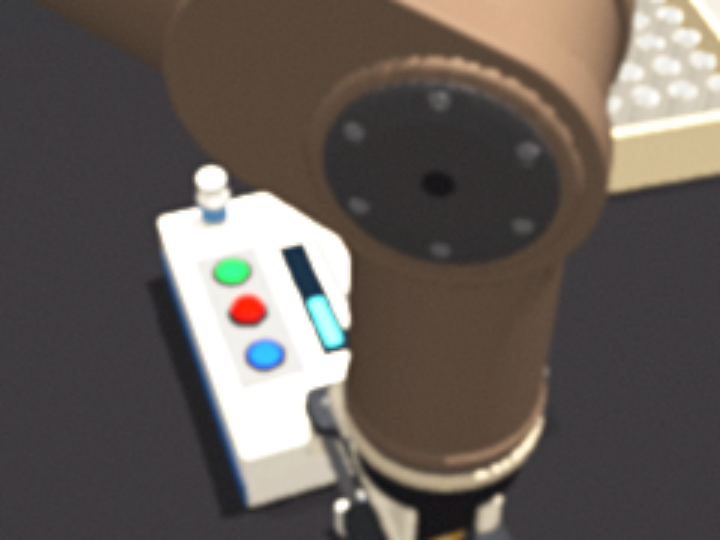

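View pics/top5.png

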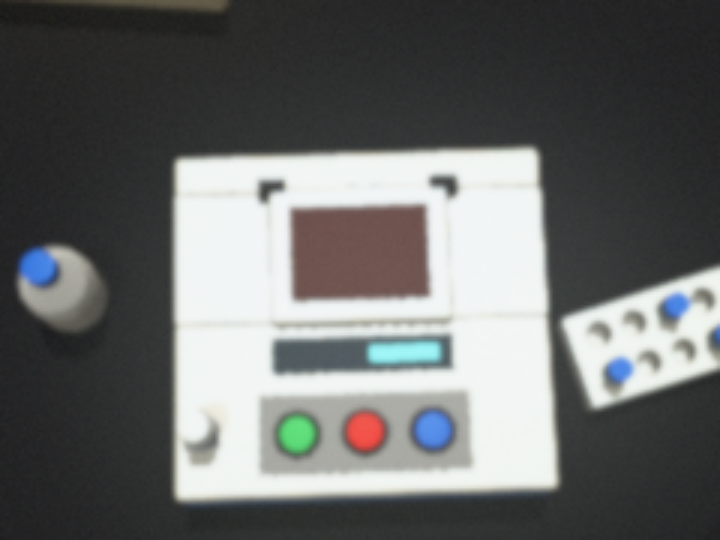

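The pictures show the lid flat at 88 mm, blue and green down at 80 mm and red still at 87 mm. The vial, bottle and rack are standing as before, so I'm handing in.

```bash
python3 -c "
from bench import bot
print(bot.sign_off())"
```

```text
the job is handed in; nothing more can be done
None
```

I pushed the lid shut with closed fingers, then pressed the blue key and then the green key to their stops. After backing the arm clear, I handed the job in at about 12.6 s.

| Item | Last check (camera depth) | Expected |
|---|---|---|
| Lid, upper face | 87–89 mm | 88 mm, shut |
| Blue key, top | 80–81 mm | 80 mm, fully in |
| Green key, top | 80 mm | 80 mm, fully in |
| Red key, top | 87 mm | 87 mm, untouched |

- **Forces:** The highest wrist force I read was about 57 N (55 N of it downward), at the end of the green press. It was applied through the fingertips and is below the 120 N limit.
- **Other objects:** The vial, reagent bottle and tube rack are standing where they were in the final top view. I checked that by eye and did not measure it.
- **Failed checks:** An early colour mask for the green key picked up the wrong pixels in the top view and one wrist view. I replaced it with a corrected mask before pressing. In the last side picture the arm hid the lid, so the lid check rests on the top view and an earlier wrist view.

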